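# Enable the centrifuge with its interlock key

### The arm

A 7-joint arm with a two-finger parallel gripper is mounted at the origin on the work surface. World frame = base frame: x ahead of the robot, y to its left, z up, the work surface at z = 0. Lengths are in m, angles in degrees, forces in N, time in s.
With the tool pointing down it reaches from about 0.4 to 0.875 m from the base axis. Payload 4.4 kg.
Tool frame: the origin (TCP) lies midway between the tips of the shut fingers; the grasp point (between the pads) lies 19 mm behind it; x points along the fingers, z is the direction in which the jaws open and shut, and the axes are right-handed (so a half turn about x gives the same grasp; the last joint's range is limited). The gripper opens to 85 mm and grips with 20 to 120 N. Pads are 22 mm wide; open, the fingers measure 114 mm over their backs; the gripper's body (76 mm by 85 mm) begins 54 mm behind the grasp point. The pads swing forward as they close: fully open they stand 13 mm farther back than shut.
Start: joints at [-3.77, 36.005, 2.206, 86.941, -1.547, 57.084, -1.146], TCP at [0.65, 0, 0.231] pointing down, gripper open.
Joint ranges: [-175.42, 175.42], [-21.48, 121.26], [-71.46, 75.88], [10.55, 141.38], [-63.04, 243.04], [13.31, 113.54], [-168.57, 168.57]. Speed limits (degrees/s): [147.25, 147.25, 180, 180, 180, 180, 180].

### API

Orientations are given as [roll, pitch, yaw] about the fixed x, y, z axes, in that order (R = Rz(yaw) Ry(pitch) Rx(roll)).
In Python, from workcell import arm, optics gives the robot as it stands. The module is installed in compiled form; this text tells all that it offers.
- The arm moves only by the tool step_arm, never from a script. Its argument "motion" is text: rows parted by semicolons, each of 5 numbers parted by spaces: the shift along the world's x, y, z in m, then the turn about the world's z in degrees, then the finger opening in m, from 0 to 0.0854. A call has 1 to 12 rows; each row is the pose to reach, as a shift and turn from the pose commanded when the call began; what a row does not reach only later rows make up. A row lasts 1/12 s, in which the tool goes at most 41.7 mm and 7.16 degrees, less where a joint would pass 70% of its speed; a pose out of reach is approached as far as the arm can. A call with a gripper value outside its range is refused whole. The fingers move at their own pace and stop on an object; the grip force is fixed at half the most. Time passes only in rows, so rows that repeat a pose let the fingers close. It gives the time, the measured TCP pose, the force and the opening at its end, in the units of the state.
- arm.observe(): the state, without advancing time (a new reading comes with each control period).
- optics.get_image(name): name is "scene" or "side" or "wrist"; returns (picture, depth): 400x640x3 uint8, blue, green, red; 400x640 float32, m along the optical axis (not along the pixel's ray), 0 where there is no reading.
- optics.calibration(name): a dict with "mtx" (3x3 intrinsics, pixels), "k1" (the pictures are not rectified: a ray, as slopes to the right and down, at radius r is drawn at 1 + k1 r^2 times it, then the intrinsics apply), "extrinsics" (4x4, takes a point from camera to world coordinates); the wrist camera has in their place "hand_eye" (4x4, takes a point from camera to tool coordinates, whose origin is the TCP and whose axes are the tool frame's). Camera axes: x right, y down, z forward; pixel columns grow to the right and rows downward; lengths in m; the calibration is good to about 2 mm. A picture is of the moment at which its call begins: read the wrist's pose just before it. calibration takes no time and is no camera call.
- arm.sign_off(): hands the job in, once; it reports no verdict.
The state is a dict: "time_s": time; "joints": joint angles; "qvel": joint speeds; "joint_efforts": joint torques, N m; "ee_pos": TCP position; "tcp_rot": TCP orientation; "ft_force": force on the tool from outside, world axes, zero at the start; "moment": the same for the moment, N m; "gripper_width": finger opening in m.
Only numpy, scipy, OpenCV 4.12 (cv2) and the standard library are available. Lean on these libraries where they do the work, as an engineer would, in place of code of your own. Each camera call takes 0.05 s, during which the arm holds its last target. There are 200 camera calls.

### The job

Take the broad key, the one with the wide square head, out of the key block, push it fully home into the key switch and turn it clockwise (seen from above) all the way to ON. Leave it in the switch, let go, and leave the small round-headed key where it stands.

Things in the scene. Friction and masses are not known exactly. Their poses are not given: they have to be found in the camera images.
- key_bow (a point): Broad key, upright in a slot of the fixed grey key block (60 x 170 x 46 mm; 2 slots 110 mm apart along y, either may hold it). Point: centre of its flat black head, 14 mm thick (x), 50 wide (y), 52 tall (z up). Steel blade below: 8 (x) by 22 (y), tip 67 mm below the point. Head's underside (26 mm below the point) rests on the block; pulls straight up. Half turn about z: the same. 60 g.
- keyway (a point): Key switch: fixed white box 150 x 150 x 34 mm, on it a steel barrel, diameter 74, 38 tall. Point: centre of the key slot's mouth, on the barrel's axis and top (72 mm over the bench); turns with it, z up. Mouth 38 (y) by 23 mm (x) narrows in 10 mm to a slot 26 by 11, floor 38 mm down. Key's y goes along this y, either way round; home: key_bow 29 mm above this point. Play 8 degrees.
- barrel (a joint): Turn of the barrel in rad: 0 = OFF (as it starts, at a stop), grows clockwise seen from above, 1.25 (72 degrees) = ON, at a stop. Light friction, 0.06 N m; it stays where it is left.
- spare_bow (a point): The other key, a bystander, upright in the block's other slot: small round black head, a disc 32 mm in diameter and 14 mm thick (along x); this point is its centre, 66 mm above the bench. Not to be moved.
Things that resemble listed ones, but are neither listed nor needed, are in the scene too. What is shaped like the part that bears key_bow but turquoise or yellow is not meant.

How it is judged:
By the outcome, as a careful person would: the job done as asked, in the order asked, and still so for the second after the job is handed in, with the robot touching nothing.
It also fails if it takes over 42 s, if anything falls off the work surface, if the arm or the gripper's body presses on something with over 40 N, if the wrist force passes 120 N, or if a joint passes its speed limit or range.

## Working session

There is one attempt and no reset: what is moved stays moved. The work goes in short steps, Python scripts to look and compute and a tool call to move; the robot and the scene stay as the last step left them, time stands still between calls to the robot, and variables do not carry over. Pictures are saved under pics/ and viewed, about 8 in all and at most 12, crops included, and the job is handed in when it is done.

Besides the shell and the picture viewer there is one more tool, called after ">>>" by a JSON object that holds its "method" and its "body". step_arm: Moves the arm, as the interface text tells. Its arguments: {"type":"object","properties":{"motion":{"type":"string"}},"required":["motion"]}

```bash
mkdir -p pics; cat > h.py <<'E'
import numpy as np, cv2, pickle
from scipy.spatial.transform import Rotation as R
from workcell import arm, optics
def snap(name):
    s=arm.observe(); im,d=optics.get_image(name); c=optics.calibration(name)
    if name=="wrist":
        T=np.eye(4); T[:3,:3]=R.from_euler('xyz',s["tcp_rot"],degrees=True).as_matrix(); T[:3,3]=s["ee_pos"]
        T=T@np.array(c["hand_eye"])
    else: T=np.array(c["extrinsics"])
    o=dict(im=im,d=d,T=T,K=np.array(c["mtx"]),k1=c["k1"]); return o
def ray(o,u,v):
    K=o["K"]; x=np.array([(u-K[0,2])/K[0,0],(v-K[1,2])/K[1,1]]); y=x.copy()
    for _ in range(20): y=x/(1+o["k1"]*(y@y))
    return np.array([y[0],y[1],1.])
def pt(o,u,v,z=None):
    """world point by depth, or on plane z"""
    r=ray(o,u,v); T=o["T"]
    if z is None: return T[:3,:3]@(r*o["d"][int(round(v)),int(round(u))])+T[:3,3]
    w=T[:3,:3]@r; return T[:3,3]+w*(z-T[2,3])/w[2]
def cloud(o):
    H,W=o["d"].shape; K=o["K"]; u,v=np.meshgrid(np.arange(W),np.arange(H))
    x=(u-K[0,2])/K[0,0]; y=(v-K[1,2])/K[1,1]; a,b=x,y
    for _ in range(20):
        f=1+o["k1"]*(a*a+b*b); a,b=x/f,y/f
    P=np.stack([a,b,np.ones_like(a)],-1)*o["d"][...,None]
    return P@o["T"][:3,:3].T+o["T"][:3,3]
def save(o,n): pickle.dump(o,open(n,'wb'))
def load(n): return pickle.load(open(n,'rb'))
E
python3 - <<'E'
from h import *
s=arm.observe(); print(s)
for n in("scene","side","wrist"):
    o=snap(n); save(o,f"{n}0.pkl"); print(n,o["T"].round(3).tolist(),o["K"][0,0],o["k1"])
    cv2.imwrite(f"pics/{n}0.png",o["im"])
E
```

```text
{'time_s': 0.0, 'joints': array([-3.76988979, 36.05865127,  2.20348832, 86.99657198, -1.54882767,
       57.08413059, -1.14486199]), 'qvel': array([ 0.07576236, -0.02505538, -0.00525407, -0.01429353,  0.08403739,
       -0.02007386, -0.07530969]), 'joint_efforts': array([-1.11932164e-03, -5.63405585e+01,  1.22606792e+00, -1.93450052e+01,
        1.09587883e-02,  1.05136272e-02, -8.84369996e-06]), 'ee_pos': array([6.49367562e-01, 2.66578838e-05, 2.30389181e-01]), 'tcp_rot': array([-179.76454171,   89.89033913, -179.76542365]), 'ft_force': array([-0.47075643,  0.30534367,  0.25907847]), 'moment': array([-0.04444426,  0.00771703, -0.01445268]), 'gripper_width': 0.0855611237338638}
scene [[-0.022, 0.57, -0.821, 1.268], [1.0, 0.028, -0.008, 0.033], [0.018, -0.821, -0.57, 0.592], [0.0, 0.0, 0.0, 1.0]] 413.5937868380623 0.03580361437921576
side [[-0.976, -0.11, 0.188, 0.381], [-0.216, 0.57, -0.793, 0.603], [-0.02, -0.814, -0.58, 0.496], [0.0, 0.0, 0.0, 1.0]] 436.3285130624254 -0.12110220102565679
wrist [[1.0, 0.001, -0.002, 0.651], [0.0, -0.96, -0.28, 0.071], [-0.002, 0.28, -0.96, 0.372], [0.0, 0.0, 0.0, 1.0]] 326.01594883274595 -0.012208055399466554
```

View pics/scene0.png

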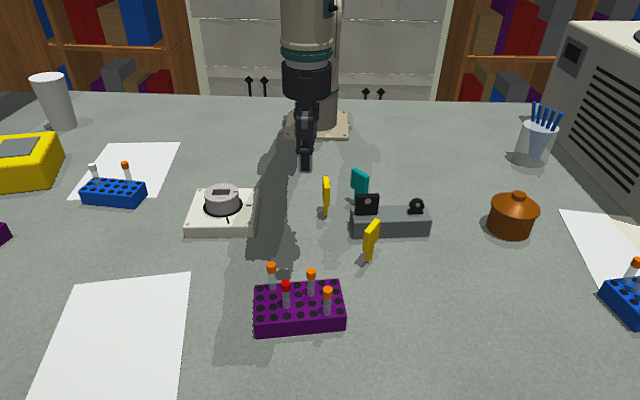

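View pics/side0.png

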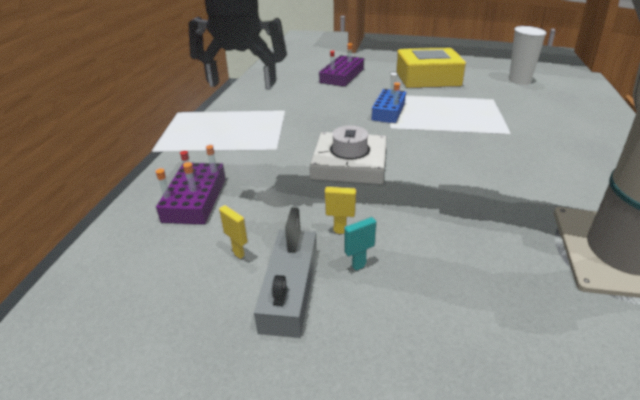

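The scene picture shows these candidates:
- Black square head at (367,204) on the grey block. It is the only black, wide, square one, so it fits.
- Small round black head at (416,206), the spare.
- Yellow keys at (326,195) and (371,240), and a turquoise one at (360,183). These are decoys.

The switch barrel is at (221,195). Next I'll confirm the black head in a crop and measure.

```bash
python3 - <<'E'
from h import *
o=load("scene0.pkl"); a=cv2.resize(o["im"][150:280,300:460],None,fx=4.5,fy=4.5,interpolation=2)
o2=load("side0.pkl"); w=load("wrist0.pkl")
b=cv2.resize(o["im"][170:250,170:270],None,fx=4,fy=4,interpolation=2)
cv2.imwrite("pics/c1.png",a)
cv2.imwrite("pics/w.png",w["im"])
for n,o in(("scene",o),("side",o2),("wrist",w)):
    P=cloud(o); im=o["im"].astype(int); ok=o["d"]>0
    B,G,Rr=im[...,0],im[...,1],im[...,2]
    blk=ok&(im.max(-1)<70)&(P[...,2]>.05)&(P[...,2]<.11)&(P[...,0]>.4)&(P[...,0]<.85)&(abs(P[...,1])<.4)
    yel=ok&(Rr>130)&(G>100)&(B<70)&(P[...,2]>.005)&(P[...,0]>.4)&(P[...,0]<.9)&(P[...,1]>-.1)&(P[...,1]<.3)
    tq=ok&(Rr<60)&(G>90)&(B>90)&(P[...,2]>.005)
    bar=ok&(abs(P[...,2]-.072)<.004)&(P[...,1]<-.05)&(P[...,1]>-.35)&(P[...,0]>.4)&(P[...,0]<.8)
    top=ok&(abs(P[...,2]-.046)<.004)&(P[...,1]>.0)&(P[...,1]<.35)&(P[...,0]>.4)&(P[...,0]<.8)&(abs(Rr-B)<25)
    for k,m in dict(blk=blk,yel=yel,tq=tq,bar=bar,top=top).items():
        nc,l,st,_=cv2.connectedComponentsWithStats(m.astype(np.uint8))
        for i in range(1,nc):
            if st[i,4]<40: continue
            q=P[l==i]; r=cv2.minAreaRect((q[:,:2]*1000).astype(np.float32))
            print(n,k,st[i].tolist(),q.mean(0).round(3),np.percentile(q,2,0).round(3),np.percentile(q,98,0).round(3),np.round(r[0],0),np.round(r[1],0),round(r[2],1))
E
```

```text
scene blk [212, 190, 18, 5, 48] [ 0.503 -0.201  0.067] [ 0.497 -0.216  0.061] [ 0.517 -0.181  0.072] [ 507. -198.] [20. 37.] 11.7
scene blk [354, 193, 25, 22, 463] [0.548 0.123 0.077] [0.539 0.099 0.051] [0.552 0.147 0.099] [545. 124.] [51. 16.] 90.0
scene blk [408, 198, 16, 16, 174] [0.537 0.232 0.067] [0.53  0.218 0.051] [0.541 0.247 0.082] [535. 233.] [31. 15.] 86.4
scene yel [323, 176, 7, 13, 76] [0.491 0.036 0.093] [0.467 0.029 0.09 ] [0.512 0.043 0.095] [490.  36.] [47. 14.] 1.4
scene yel [364, 218, 16, 16, 126] [0.642 0.126 0.092] [0.621 0.112 0.086] [0.661 0.141 0.095] [640. 127.] [13. 48.] 60.2
scene yel [266, 261, 10, 7, 44] [ 0.758 -0.055  0.096] [ 0.75  -0.061  0.095] [ 0.764 -0.049  0.098] [757. -55.] [13. 15.] 74.1
scene yel [307, 268, 9, 6, 44] [0.771 0.014 0.096] [0.765 0.008 0.093] [0.777 0.021 0.098] [770.  14.] [13. 12.] 73.7
scene yel [323, 286, 9, 7, 53] [0.807 0.042 0.092] [0.752 0.035 0.039] [0.816 0.048 0.097] [784.  42.] [13. 65.] 88.4
scene tq [352, 168, 17, 11, 66] [0.447 0.115 0.093] [0.43  0.099 0.089] [0.463 0.131 0.096] [446. 115.] [45. 12.] 40.5
scene 
[... 2602 characters left out ...]
 0.036 0.092] [0.465 0.029 0.089] [0.511 0.043 0.094] [488.  36.] [49. 14.] 5.1
wrist yel [445, 170, 18, 18, 228] [0.77  0.013 0.095] [0.763 0.007 0.094] [0.776 0.02  0.097] [769.  13.] [14. 15.] 73.0
wrist yel [424, 244, 16, 14, 177] [ 0.758 -0.055  0.095] [ 0.751 -0.061  0.094] [ 0.764 -0.049  0.097] [757. -55.] [13. 14.] 89.3
wrist tq [34, 27, 48, 54, 1031] [0.444 0.114 0.092] [0.425 0.097 0.09 ] [0.462 0.131 0.094] [443. 114.] [49. 14.] 40.4
wrist bar [203, 332, 23, 34, 298] [ 0.538 -0.182  0.071] [ 0.527 -0.204  0.068] [ 0.547 -0.166  0.073] [ 540. -186.] [12. 48.] 26.9
wrist top [157, 0, 81, 87, 3212] [0.55  0.13  0.045] [0.511 0.095 0.044] [0.573 0.164 0.047] [542. 131.] [61. 74.] 5.8
```

View pics/c1.png

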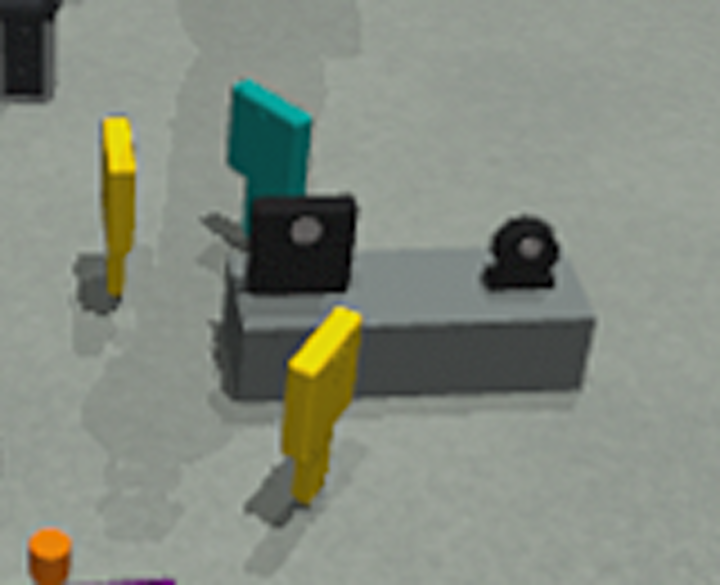

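View pics/w.png

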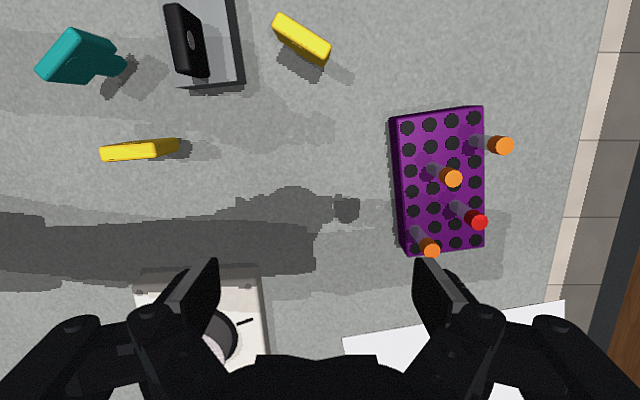

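The crop confirms it: the black wide square head is the target. It sits at about (0.543, 0.124) with yaw about 5.5°. The decoys are all more than 60 mm away. I'll move above it.

>>> {"method": "step_arm", "body": {"motion": "-0.03 0.03 0 2 0.06; -0.06 0.06 0 4 0.06; -0.09 0.09 0 5.5 0.06; -0.107 0.124 0 5.5 0.06; -0.107 0.124 -0.03 5.5 0.06; -0.107 0.124 -0.06 5.5 0.06; -0.107 0.124 -0.08 5.5 0.06; -0.107 0.124 -0.08 5.5 0.06; -0.107 0.124 -0.08 5.5 0.06"}}

```text
time_s: 0.9
ee_pos: [0.5423, 0.1238, 0.1506]
tcp_rot: [-169.8, 89.9, -164.3]
ft_force: [0.4, -0.3, 1.3]
gripper_width: 0.06
```

```bash
python3 - <<'E'
from h import *
s=arm.observe(); print(s["time_s"],s["ee_pos"],s["tcp_rot"],s["gripper_width"],s["joints"].round(1))
o=snap("wrist"); save(o,"w1.pkl"); cv2.imwrite("pics/w1.png",o["im"])
P=cloud(o); m=(o["d"]>0)&(abs(P[...,2]-.097)<.004)&(abs(P[...,0]-.543)<.05)&(abs(P[...,1]-.124)<.06)&(o["im"].max(-1)<70)
q=P[m]; print(m.sum(),q.mean(0),cv2.minAreaRect((q[:,:2]*1000).astype(np.float32)))
E
```

```text
0.9 [0.54233418 0.1238055  0.15062269] [-169.75617637   89.85678373 -164.26129551] 0.06002426605645779 [-15.9  34.4   0.2 106.6  -0.2  39.1 -10. ]
1580 [0.54226001 0.12585212 0.09690163] ((542.3037109375, 124.58246612548828), (13.960034370422363, 48.81267166137695), 5.874223709106445)
```

View pics/w1.png

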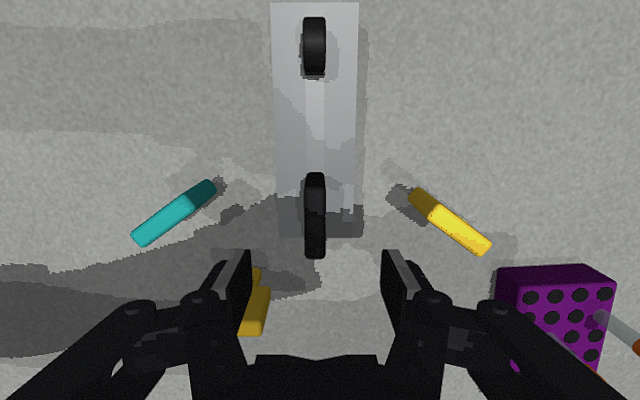

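The wrist view shows the black head at (315,215), between the open fingers and clear of the decoys. I'll descend and grip.

>>> {"method": "step_arm", "body": {"motion": "0 0.001 -0.03 0 0.06; 0 0.001 -0.06 0 0.06; 0 0.001 -0.085 0 0.06; 0 0.001 -0.095 0 0.06; 0 0.001 -0.095 0 0.06; 0 0.001 -0.095 0 0; 0 0.001 -0.095 0 0; 0 0.001 -0.095 0 0; 0 0.001 -0.095 0 0; 0 0.001 -0.095 0 0; 0 0.001 -0.095 0 0; 0 0.001 -0.095 0 0"}}

```text
time_s: 1.95
ee_pos: [0.5431, 0.1252, 0.0578]
tcp_rot: [20.3, 90.0, 25.8]
ft_force: [-1.8, -0.1, 6.3]
gripper_width: 0.0132
```

>>> {"method": "step_arm", "body": {"motion": "0 0 0.01 0 0; 0 0 0.02 0 0; 0 0 0.03 0 0; 0 0 0.04 0 0; 0 0 0.055 0 0; 0 0 0.075 0 0; 0 0 0.1 0 0; 0 0 0.125 0 0; 0 0 0.15 0 0; 0 0 0.15 0 0; 0 0 0.15 0 0; 0 0 0.15 0 0"}}

```text
time_s: 2.95
ee_pos: [0.5427, 0.1249, 0.2066]
tcp_rot: [64.8, 90.0, 70.3]
ft_force: [0.1, 0.7, -0.7]
gripper_width: 0.0136
```

>>> {"method": "step_arm", "body": {"motion": "-0.005 -0.03 0 1 0; -0.01 -0.07 0 2 0; -0.01 -0.105 0 3 0; -0.015 -0.14 0 4 0; -0.02 -0.175 0 5 0; -0.02 -0.21 0 6 0; -0.02 -0.235 0 6 0; -0.02 -0.25 0 6 0; -0.02 -0.25 0 6 0; -0.02 -0.25 0 6 0; -0.02 -0.25 0 6 0"}}

```text
time_s: 3.87
ee_pos: [0.5226, -0.1233, 0.2055]
tcp_rot: [126.9, 89.9, 138.5]
ft_force: [0.6, 0.2, -0.4]
gripper_width: 0.0134
```

```bash
python3 - <<'E'
from h import *
s=arm.observe(); print(s["time_s"],s["ee_pos"],s["tcp_rot"],s["gripper_width"],s["joints"].round(1),s["ft_force"])
x=R.from_euler('xyz',s["tcp_rot"],degrees=True).as_matrix()
print("jaw yaw",np.degrees(np.arctan2(x[1,2],x[0,2])))
o=snap("wrist"); save(o,"w2.pkl"); cv2.imwrite("pics/w2.png",o["im"])
o2=snap("side"); save(o2,"s2.pkl")
o3=snap("scene"); save(o3,"sc2.pkl")
for o in(o,o2,o3):
  P=cloud(o); B=o["im"]
  reg=(o["d"]>0)&(abs(P[...,0]-.51)<.06)&(abs(P[...,1]+.197)<.06)
  m=reg&(abs(P[...,2]-.072)<.003)
  q=(P[m][:,:2]*1000).astype(np.float32)
  if len(q)>20: print("bar",len(q),cv2.minEnclosingCircle(q),np.percentile(q,[1,99],0))
  # slot: below-top pixels inside circle
  m=reg&(np.hypot(P[...,0]-.51,P[...,1]+.197)<.026)&(P[...,2]<.067)
  q=(P[m][:,:2]*1000).astype(np.float32)
  if len(q)>10: print("slot",len(q),q.mean(0),cv2.minAreaRect(q))
E
```

```text
3.8667 [ 0.52257769 -0.12330951  0.20551946] [126.88758474  89.86893778 138.47019814] 0.01336721645851576 [ 11.3  28.6  -1.4 106.6   0.8  44.9  21.1] [ 0.58471121  0.17801108 -0.41810261]
jaw yaw 11.582685372222787
bar 1482 ((500.1463623046875, -194.1990509033203), 35.721527099609375) [[ 473.74072906 -222.27092575]
 [ 514.94255493 -161.6027478 ]]
slot 47 [ 503.21542 -191.28342] ((503.1706237792969, -193.19595336914062), (6.6758646965026855, 20.167179107666016), 0.8399868607521057)
bar 458 ((507.480224609375, -196.77163696289062), 39.10662841796875) [[ 473.93556458 -233.81060425]
 [ 544.80074768 -161.19093384]]
slot 45 [ 510.35733 -209.00836] ((510.0841979980469, -204.29379272460938), (22.61198616027832, 17.574420928955078), 88.0536880493164)
bar 463 ((510.0410461425781, -196.7948455810547), 38.1225471496582) [[ 474.9992334  -231.55399933]
 [ 546.35282959 -162.55704437]]
slot 48 [ 502.7827  -199.52489] ((502.6950988769531, -197.92703247070312), (33.00541687011719, 15.803243637084961), 89.09001922607422)
```

View pics/w2.png

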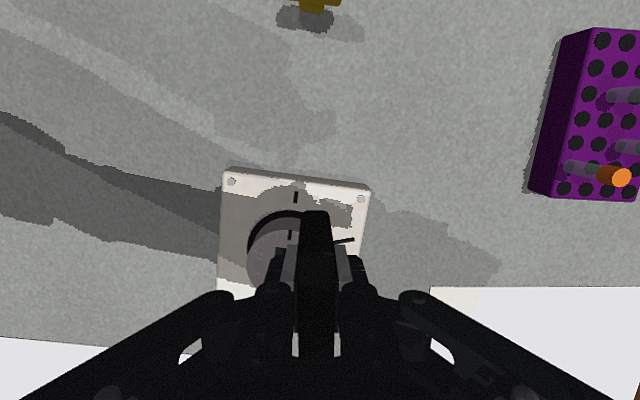

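The key is held upright, with the head at (315,270). It hides the slot, so I'll step aside for a clear look at it.

>>> {"method": "step_arm", "body": {"motion": "0.03 -0.01 0 0 0; 0.06 -0.02 0 0 0; 0.08 -0.02 0 0 0; 0.08 -0.02 0 0 0; 0.08 -0.02 0 0 0; 0.08 -0.02 0 0 0"}}

```text
time_s: 4.52
ee_pos: [0.6019, -0.1439, 0.2058]
tcp_rot: [152.3, 89.9, 163.8]
ft_force: [-0.5, -0.4, 0.4]
gripper_width: 0.0133
```

```bash
python3 - <<'E'
from h import *
o=snap("wrist"); save(o,"w3.pkl"); cv2.imwrite("pics/w3.png",o["im"])
P=cloud(o)
# rectified top view at plane z=.072, 4 px/mm, x up-> rows: u=right=-y? use u=x,v=-y
S=5; K=o["K"]; Ti=np.linalg.inv(o["T"])
gx,gy=np.meshgrid(np.arange(-55,55,1/S),np.arange(55,-55,-1/S))
W=np.stack([.51+gx/1000,-.197+gy/1000,np.full_like(gx,.072),np.ones_like(gx)],-1)@Ti.T
a=W[...,0]/W[...,2];b=W[...,1]/W[...,2];f=1+o["k1"]*(a*a+b*b)
r=cv2.remap(o["im"],(K[0,0]*a*f+K[0,2]).astype(np.float32),(K[1,1]*b*f+K[1,2]).astype(np.float32),1)
cv2.imwrite("pics/r3.png",r)
reg=(o["d"]>0)&(abs(P[...,0]-.51)<.06)&(abs(P[...,1]+.197)<.06)
m=reg&(abs(P[...,2]-.072)<.003); q=(P[m][:,:2]*1000).astype(np.float32); print(cv2.minEnclosingCircle(q))
m=(o["d"]>0)&(abs(P[...,0]-.51)<.1)&(abs(P[...,1]+.197)<.1)&(abs(P[...,2]-.034)<.004); q=(P[m][:,:2]*1000).astype(np.float32); print(cv2.minAreaRect(q))
for n in("scene0.pkl","side0.pkl"):
    o=load(n);P=cloud(o);m=(o["d"]>0)&(abs(P[...,0]-.51)<.1)&(abs(P[...,1]+.197)<.1)&(abs(P[...,2]-.034)<.004)&(o["im"].min(-1)>140); q=(P[m][:,:2]*1000).astype(np.float32); print(n,cv2.minAreaRect(q))
E
```

```text
((509.7518005371094, -198.17274475097656), 37.4204216003418)
((510.0720520019531, -198.10235595703125), (148.8374481201172, 150.16690063476562), 3.5893757343292236)
scene0.pkl ((510.4452819824219, -200.73483276367188), (153.19442749023438, 140.2420196533203), 3.981727361679077)
side0.pkl ((509.0163879394531, -198.16770935058594), (149.64723205566406, 147.0285186767578), 3.549625873565674)
```

View pics/r3.png

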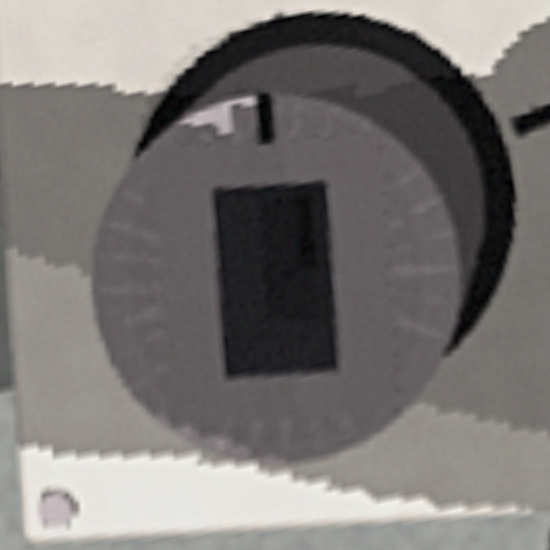

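Rectified view: the slot corners are at (214,188), (326,182), (338,370) and (226,377). That puts its centre at (0.5102, −0.1978) with yaw +3.6°, which agrees with the box. I'll move the key over it.

>>> {"method": "step_arm", "body": {"motion": "-0.03 -0.02 0 -3 0; -0.06 -0.04 0 -6 0; -0.085 -0.05 0 -8 0; -0.092 -0.054 0 -8 0; -0.092 -0.054 -0.02 -8 0; -0.092 -0.054 -0.04 -8 0; -0.092 -0.054 -0.06 -8 0; -0.092 -0.054 -0.072 -8 0; -0.092 -0.054 -0.072 -8 0; -0.092 -0.054 -0.072 -8 0; -0.092 -0.054 -0.072 -8 0"}}

```text
time_s: 5.48
ee_pos: [0.5115, -0.1989, 0.1353]
tcp_rot: [-15.6, 89.9, -12.0]
ft_force: [0.5, -1.2, -1.4]
gripper_width: 0.0132
```

```bash
python3 - <<'E'
from h import *
s=arm.observe(); print(s["time_s"],s["ee_pos"],s["gripper_width"],s["ft_force"])
x=R.from_euler('xyz',s["tcp_rot"],degrees=True).as_matrix()
print("jaw yaw",np.degrees(np.arctan2(x[1,2],x[0,2])))
a=snap("scene"); b=snap("side"); save(a,"sc4.pkl"); save(b,"s4.pkl")
ca=cv2.resize(a["im"][110:240,150:290],None,fx=2.8,fy=2.8,interpolation=2);cb=cv2.resize(b["im"][60:190,280:420],None,fx=2.8,fy=2.8,interpolation=2)
cv2.imwrite("pics/c4.png",np.hstack([ca,cb]))
E
```

```text
5.4833 [ 0.51152009 -0.19890079  0.13526909] 0.013245921911625571 [ 0.50009585 -1.17362629 -1.3784835 ]
jaw yaw 3.52119490827143
```

View pics/c4.png

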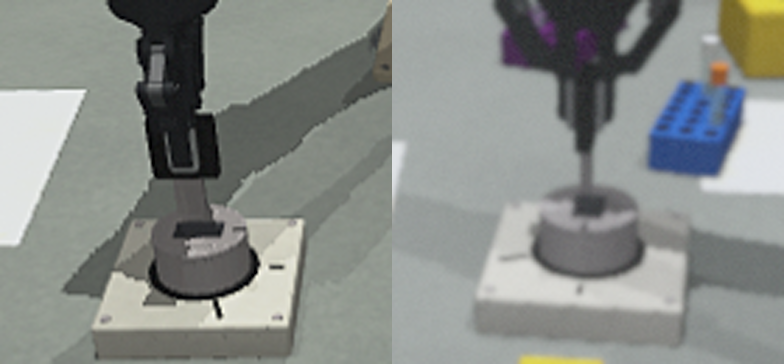

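The blade tip at (193,216) sits just over the slot at (198,229), within about 1.5 mm. I'll nudge and insert slowly.

>>> {"method": "step_arm", "body": {"motion": "-0.001 0.001 -0.004 0 0; -0.001 0.001 -0.008 0 0; -0.001 0.001 -0.012 0 0; -0.001 0.001 -0.016 0 0; -0.001 0.001 -0.02 0 0; -0.001 0.001 -0.023 0 0; -0.001 0.001 -0.026 0 0; -0.001 0.001 -0.029 0 0; -0.001 0.001 -0.03 0 0; -0.001 0.001 -0.03 0 0"}}

```text
time_s: 6.42
ee_pos: [0.5098, -0.1979, 0.104]
tcp_rot: [156.1, 90.0, 159.6]
ft_force: [-0.2, 0.1, -1.4]
gripper_width: 0.013
```

>>> {"method": "step_arm", "body": {"motion": "0 0 -0.003 0 0; 0 0 -0.006 0 0; 0 0 -0.009 0 0; 0 0 -0.012 0 0; 0 0 -0.014 0 0; 0 0 -0.016 0 0; 0 0 -0.017 0 0; 0 0 -0.018 0 0; 0 0 -0.018 0 0; 0 0 -0.018 0 0"}}

```text
time_s: 7.25
ee_pos: [0.5099, -0.198, 0.0866]
tcp_rot: [103.6, 90.0, 107.1]
ft_force: [-0.9, 0.5, 2.6]
gripper_width: 0.0131
```

>>> {"method": "step_arm", "body": {"motion": "0 0 -0.001 0 0; 0 0 -0.002 0 0; 0 0 -0.002 0 0; 0 0 -0.002 0 0"}}

```text
time_s: 7.58
ee_pos: [0.5101, -0.198, 0.0862]
tcp_rot: [-14.8, 90.0, -11.3]
ft_force: [-3.2, 1.7, 18.1]
gripper_width: 0.0133
```

The key is bottomed: reaction 18 N, height as predicted. Now I'll turn it clockwise.

>>> {"method": "step_arm", "body": {"motion": "0 0 0.001 -5 0; 0 0 0.001 -10 0; 0 0 0.001 -15 0; 0 0 0.001 -20 0; 0 0 0.001 -25 0; 0 0 0.001 -30 0; 0 0 0.001 -35 0; 0 0 0.001 -40 0; 0 0 0.001 -45 0; 0 0 0.001 -50 0; 0 0 0.001 -50 0"}}

```text
time_s: 8.5
ee_pos: [0.5099, -0.1986, 0.0864]
tcp_rot: [-20.0, 89.9, -66.7]
ft_force: [-2.8, 0.3, 9.9]
gripper_width: 0.0134
```

>>> {"method": "step_arm", "body": {"motion": "0 0 0 -4 0; 0 0 0 -8 0; 0 0 0 -12 0; 0 0 0 -16 0; 0 0 0 -19 0; 0 0 0 -22 0; 0 0 0 -24 0; 0 0 0 -26 0; 0 0 0 -26 0; 0 0 0 -26 0"}}

```text
time_s: 9.33
ee_pos: [0.5098, -0.1989, 0.0864]
tcp_rot: [11.6, 89.9, -60.9]
ft_force: [-2.9, -0.2, 11.1]
gripper_width: 0.0135
```

```bash
cat > st.py <<'E'
from h import *
s=arm.observe(); x=R.from_euler('xyz',s["tcp_rot"],degrees=True).as_matrix()
print(s["time_s"],s["ee_pos"],s["ft_force"],s["moment"],s["joints"].round(1),s["gripper_width"],"jaw yaw",np.degrees(np.arctan2(x[1,2],x[0,2])))
E
python3 st.py
```

```text
9.3333 [ 0.50981458 -0.19887884  0.08641736] [-2.88350161 -0.15356014 11.07057458] [-0.13841427  0.83526183  0.05817088] [  4.8  41.4  21.1 111.  -26.4  32.3 -28.9] 0.013537221561876273 jaw yaw -72.51867041928341
```

The z moment still equals the friction, so the stop isn't reached. I'll keep going in small steps.

>>> {"method": "step_arm", "body": {"motion": "0 0 0 -2 0; 0 0 0 -4 0; 0 0 0 -4 0; 0 0 0 -4 0"}}

```text
time_s: 9.67
ee_pos: [0.5098, -0.1989, 0.0864]
tcp_rot: [16.4, 89.9, -60.1]
ft_force: [-3.8, -0.0, 11.2]
gripper_width: 0.0133
```

```bash
python3 st.py
```

```text
9.6667 [ 0.50979717 -0.19890353  0.08640247] [-3.76171613 -0.02658056 11.24785853] [-0.13230861  0.78253861  0.04361455] [  4.1  41.6  22.2 111.  -27.7  32.6 -31.6] 0.013258131091833316 jaw yaw -76.5217849040781
```

>>> {"method": "step_arm", "body": {"motion": "0 0 0 -2 0; 0 0 0 -3 0; 0 0 0 -3 0; 0 0 0 -3 0"}}

```text
time_s: 10.0
ee_pos: [0.5098, -0.1989, 0.0864]
tcp_rot: [3.5, 89.9, -75.9]
ft_force: [-4.0, -0.6, 10.1]
gripper_width: 0.0134
```

```bash
python3 st.py
```

```text
10.0 [ 0.50977099 -0.19891694  0.08641679] [-4.01872211 -0.63378704 10.12206051] [-0.24101754  0.86490378  0.47040368] [  3.6  41.8  23.  111.  -28.6  32.8 -33.7] 0.013406288636580322 jaw yaw -79.39381030521082
```

The moment has jumped to 0.47 N m, so that's the stop. One small push more, then check.

>>> {"method": "step_arm", "body": {"motion": "0 0 0 -1.5 0; 0 0 0 -2 0; 0 0 0 -2 0; 0 0 0 -2 0"}}

```text
time_s: 10.33
ee_pos: [0.5099, -0.1988, 0.0864]
tcp_rot: [1.8, 89.9, -79.5]
ft_force: [-3.6, -1.0, 11.0]
gripper_width: 0.0133
```

```bash
python3 st.py
```

```text
10.3333 [ 0.50985397 -0.19883882  0.08640079] [-3.63891476 -1.0152675  10.9550974 ] [-0.25674968  0.88369066  0.87486227] [  3.3  41.9  23.5 111.  -29.2  32.9 -35. ] 0.013273190290684347 jaw yaw -81.30523143560472
```

It's hard against the stop. I'll unload slightly (well within the play), open and retreat upward.

>>> {"method": "step_arm", "body": {"motion": "0 0 0.001 2 0; 0 0 0.001 4 0; 0 0 0.001 4 0.045; 0 0 0.001 4 0.045; 0 0 0.001 4 0.045; 0 0 0.001 4 0.045; 0 0 0.02 4 0.045; 0 0 0.05 4 0.045; 0 0 0.08 4 0.045; 0 0 0.11 4 0.045; 0 0 0.13 4 0.045; 0 0 0.13 4 0.045"}}

```text
time_s: 11.33
ee_pos: [0.5125, -0.1992, 0.2195]
tcp_rot: [60.0, 89.5, -17.5]
ft_force: [0.7, -0.4, 0.3]
gripper_width: 0.0454
```

>>> {"method": "step_arm", "body": {"motion": "0.03 0.02 0.01 0 0.045; 0.06 0.04 0.02 5 0.045; 0.09 0.06 0.03 12 0.045; 0.12 0.09 0.04 19 0.045; 0.12 0.12 0.04 26 0.045; 0.12 0.14 0.04 33 0.045; 0.12 0.14 0.04 33 0.045; 0.12 0.14 0.04 33 0.045"}}

```text
time_s: 12.0
ee_pos: [0.6297, -0.056, 0.2542]
tcp_rot: [-170.1, 89.9, 145.5]
ft_force: [-0.0, -0.8, -0.3]
gripper_width: 0.0447
```

```bash
python3 st.py; python3 - <<'E'
from h import *
a=snap("scene"); b=snap("side")
ca=cv2.resize(a["im"][140:250,160:460],None,fx=2.6,fy=2.6,interpolation=2);cb=cv2.resize(b["im"][80:190,250:550],None,fx=2.6,fy=2.6,interpolation=2)
cv2.imwrite("pics/c5.png",np.vstack([ca,cb]))
for n,o in(("scene",a),("side",b)):
    P=cloud(o); m=(o["d"]>0)&(o["im"].max(-1)<75)&(P[...,2]>.08)&(P[...,2]<.14)&(np.hypot(P[...,0]-.51,P[...,1]+.198)<.04)
    q=P[m]; print(n,len(q),q.mean(0),"ztop",np.percentile(q[:,2],[2,95,98]),cv2.minAreaRect((q[:,:2]*1000).astype(np.float32)))
    m=(o["d"]>0)&(o["im"].max(-1)<75)&(P[...,2]>.05)&(P[...,2]<.1)&(np.hypot(P[...,0]-.533,P[...,1]-.233)<.03)
    print(" spare",P[m].mean(0))
E
```

```text
12.0 [ 0.62973898 -0.05604424  0.254242  ] [-0.0438327  -0.75813442 -0.25109264] [-0.07662311 -0.02728686 -0.01603192] [-10.3  34.7  21.8  88.7 -14.3  59.4 -29.2] 0.04465002100344079 jaw yaw -44.38472132579464
scene 200 [ 0.52515858 -0.19337764  0.11118441] ztop [0.08181776 0.12820198 0.1287515 ] ((513.1760864257812, -195.89193725585938), (47.91609573364258, 13.519538879394531), 11.007805824279785)
 spare [0.53664383 0.23205484 0.0665028 ]
side 443 [ 0.50826842 -0.19127374  0.10388849] ztop [0.08118878 0.12684862 0.12772741] ((508.3016052246094, -191.6928253173828), (45.14799499511719, 9.877448081970215), 13.753785133361816)
 spare [0.52792099 0.24189533 0.06886217]
```

View pics/c5.png

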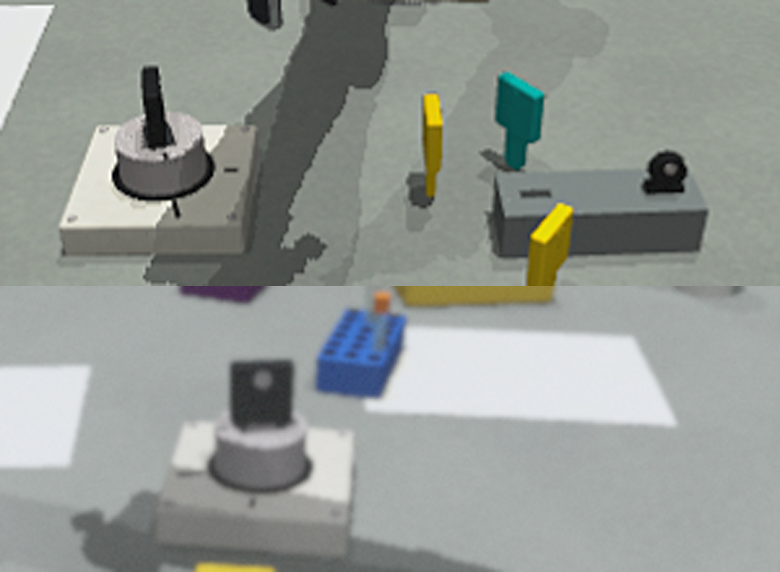

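The key is home: head top at z ≈ 0.128, which is 0.101 at its centre. It is turned and free of the gripper, and the spare is in place. One last check on the barrel pointer, at crop pixel (165,155), then I'll hand in if it reads ON.

```bash
python3 - <<'E'
from h import *
o=snap("scene")
# enlarged top view of barrel on plane z=.072
S=6;K=o["K"];Ti=np.linalg.inv(o["T"])
gx,gy=np.meshgrid(np.arange(-45,45,1/S),np.arange(45,-45,-1/S))
W=np.stack([.51+gx/1000,-.198+gy/1000,np.full_like(gx,.072),np.ones_like(gx)],-1)@Ti.T
a=W[...,0]/W[...,2];b=W[...,1]/W[...,2];f=1+o["k1"]*(a*a+b*b)
r=cv2.remap(o["im"],(K[0,0]*a*f+K[0,2]).astype(np.float32),(K[1,1]*b*f+K[1,2]).astype(np.float32),1)
for rad in(28,31,34):
    t=np.arange(-30,70,4);g=[int(r[int((45-rad*np.sin(np.radians(q)))*S),int((45+rad*np.cos(np.radians(q)))*S)].mean()) for q in t]
    print(rad,dict(zip(t.tolist(),g)))
p=pt(o,160+177/2.6,140+208/2.6,.034)-[.51,-.198,0]; print("ON mark dir",np.degrees(np.arctan2(p[1],p[0])))
cv2.imwrite("pics/r6.png",r)
E
```

```text
28 {-30: 176, -26: 164, -22: 167, -18: 169, -14: 170, -10: 168, -6: 162, -2: 169, 2: 167, 6: 168, 10: 169, 14: 164, 18: 140, 22: 100, 26: 133, 30: 175, 34: 183, 38: 197, 42: 192, 46: 192, 50: 195, 54: 196, 58: 196, 62: 196, 66: 195}
31 {-30: 193, -26: 191, -22: 192, -18: 168, -14: 170, -10: 171, -6: 162, -2: 169, 2: 171, 6: 170, 10: 179, 14: 180, 18: 141, 22: 33, 26: 109, 30: 173, 34: 203, 38: 195, 42: 195, 46: 189, 50: 183, 54: 171, 58: 197, 62: 169, 66: 147}
34 {-30: 192, -26: 188, -22: 190, -18: 182, -14: 171, -10: 167, -6: 159, -2: 156, 2: 162, 6: 163, 10: 174, 14: 187, 18: 174, 22: 43, 26: 112, 30: 184, 34: 203, 38: 193, 42: 170, 46: 146, 50: 129, 54: 149, 58: 123, 62: 122, 66: 119}
ON mark dir 24.28304341842682
```

View pics/r6.png

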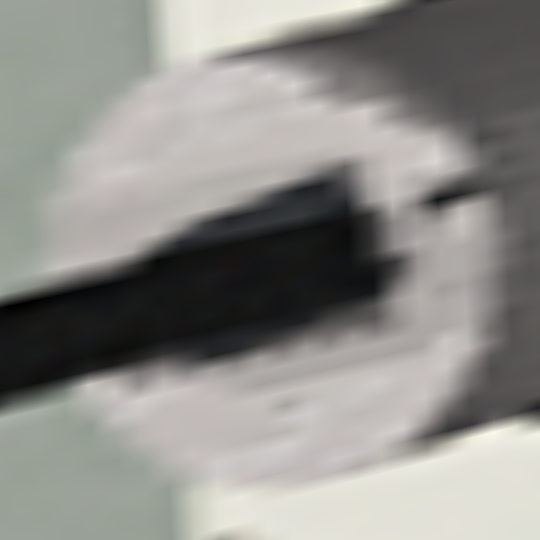

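The pointer, at (455,195), reads about 22–23°. Expected for ON is 21.6°, within measuring error. I'm handing in.

```bash
python3 -c "
from workcell import arm
print(arm.sign_off())"
```

```text
the job is handed in; nothing more can be done
None
```

The broad black key is out of the block, fully home in the key switch and turned clockwise to the ON stop. I released it, moved the gripper clear and handed the job in at about 12 s.

- **Fully home:** the key bottomed with an 18 N reaction. After release its head centre measured about 0.101 m above the bench, which is the home height.
- **Turned to ON:** the turning moment rose from 0.06 to 0.87 N m at the stop. The barrel's pointer then read about 22–23°, against 21.6° expected for ON. My rough reading of the ON mark itself gave 24°, and I put these differences down to measuring error.
- **Spare key:** it still stands in its slot. Its position in the scene camera is within 1 mm of where it was before. The side camera saw only part of it at the end, so that reading is no real check.
- **One disagreement along the way:** my first estimate of the slot's angle was 11.7°, from only a few pixels. A closer wrist view gave 3.6°, matching the box, and I used that.

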